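# Thread the go gauge pin through both bracket ears

### The arm

A 7-joint arm with a two-finger parallel gripper is mounted at the origin on the work surface. World frame = base frame: x ahead of the robot, y to its left, z up, the work surface at z = 0. Lengths are in m, angles in rad, forces in N, time in s.
With the tool pointing down it reaches from about 0.425 to 0.925 m from the base axis. Payload 6.8 kg.
Tool frame: the origin (TCP) lies at the very end of the fingers, on their centre line; the grasp point (between the pads) lies 19 mm behind it; z points along the fingers, y is the direction in which the jaws open and shut (so a half turn about z gives the same grasp; the last joint's range is limited). The gripper opens to 85 mm and grips with 20 to 120 N. Pads are 22 mm wide; open, the fingers measure 114 mm over their backs; the gripper's body (76 mm by 85 mm) begins 54 mm behind the grasp point. The pads swing forward as they close: fully open they stand 13 mm farther back than shut.
Start: joints at [-1.319, 0.477, 0.022, 1.555, -0.011, 1.109, -0.083], TCP at [0.238, 0.632, 0.231] pointing down, gripper open.
Joint ranges: [-2.96, 2.96], [-0.34, 2.1], [-1.41, 1.46], [0.24, 2.44], [-1.37, 4.51], [0.17, 1.92], [-2.96, 2.96]. Speed limits (rad/s): [2.39, 2.39, 3.14, 3.14, 3.14, 3.14, 3.14].

### API

Orientations are given as a unit quaternion [w, x, y, z].
In Python, from station import bot gives the robot as it stands.
- The arm moves only by the tool step_arm, never from a script. Its argument "rows" is one flat list of numbers, 5 for each row, row after row: the shift along the world's x, y, z in mm, then the turn about the world's z in rad, then the opening, from 0 (shut) to 1 (fully open). In form: [x, y, z, spin, jaw, x, y, z, spin, jaw, ...]. A call has 1 to 12 rows; each row shifts and turns the commanded pose from where the row before left it; what a row does not reach is not made up. A row lasts 1/10 s, in which the tool goes at most 50 mm and 8.59 degrees, less where a joint would pass 70% of its speed; a pose out of reach is approached as far as the arm can. A call is refused whole if a number of a shift passes 50 or a number of a turn 0.15, either way. A call with a gripper value outside its range is refused whole. The fingers move at their own pace and stop on an object; "squeeze" is the grip in N (left out, the last holds). Time passes only in rows, so rows that do not move let the fingers close. It gives the time, the measured TCP pose, the force and the opening at its end, in the units of the state.
- bot.get_obs(): the state, without advancing time (a new reading comes with each control period).
- bot.read_camera(name): name is "side" or "top" or "wrist"; returns (picture, depth): 480x640x3 uint8, red, green, blue; 480x640 float32, m along the optical axis (not along the pixel's ray), 0 where there is no reading.
- bot.camera_info(name): a dict with "camera_matrix" (3x3 intrinsics, pixels), "rvec" (rotation vector, rad) and "tvec" (3), from world to camera coordinates, as OpenCV has them. Camera axes: x right, y down, z forward; pixel columns grow to the right and rows downward; lengths in m; the calibration is good to about 2 mm. A picture is of the moment at which its call begins: read the wrist's pose just before it. camera_info takes no time and is no camera call; for the wrist camera it gives the pose at the moment of the call.
- bot.hand_in(): hands the job in, once; it reports no verdict.
Trained networks look in the newest picture that a camera, given by its name, has taken for a name from the list of things; names that differ only in an ending like _2 or _b are one class to them, and where a whole thing is asked for, a point or a joint stands for the part that bears it (a point fixed in the world has none). Each returns a list of dicts, best first, with "score" (0 to 1); they miss things now and then, are a little off and sometimes report something else, mostly with a low value. They report only what shows in the picture. A call takes as long as a camera call. They do not tell look-alikes from the thing itself.
- bot.recognise(camera, label): "at" ([x, y, z] in m, in world coordinates, good to about 4 mm: the middle of the surface that is visible of it).
- bot.regions_of(camera, label): "pixels" (480x640 bool, what is visible of it).
The state is a dict: "t": time; "q": joint angles; "joint_vel": joint speeds; "joint_torque": joint torques, N m; "eef_pos": TCP position; "tool_rot": TCP orientation; "contact_force": force on the tool from outside, world axes, zero at the start; "torque": the same for the moment, N m; "gripper_width": opening from 0.0 (shut) to 1.0 (fully open).
Only numpy, scipy, OpenCV 4.12 (cv2) and the standard library are available. Lean on these libraries where they do the work, as an engineer would, in place of code of your own. Each camera call takes 0.05 s, during which the arm holds its last target.

### The job

Draw the green-handled go gauge pin from its stand, feel for the bore of the blue bracket with its tip, and thread it down through both ears until its collar rests flat on the upper ear, then let go. The bracket is clamped anywhere along its slot, so search for the bore by touch with light pressure (never more than about 25 N), and lower the pin, do not drop it. Leave the red no-go pin, the ring gauge and the stepped block where they are.

Things in the scene. Friction and masses are not known exactly. Their poses are not given: they have to be found in the camera images.
- go_pin_grip (a point): Middle of the go pin's green square handle, 18 x 18 mm (faces along this point's x and y), 48 mm tall; 96 mm above the pin's tip, z up along the pin. The pin weighs about 130 g. Under the handle is a round steel collar, 26 mm across, 8 mm thick, then a straight steel shaft 12 mm in diameter, 64 mm long, with a 1 mm chamfer at the tip.
- go_pin_tip (a point): Centre of the lower end of the go pin's shaft, 64 mm below the collar's underside, 96 mm below the handle's middle; z up along the pin. With the pin fully home in the bracket the tip is 20 mm above the granite.
- go_pin_stand: Pale wooden block fixed to the granite, 60 x 60 mm, 70 mm high, origin at the centre of its underside. The go pin starts upright in its 13.5 mm hole, its collar resting on the block's top, so it must rise 64 mm to come clear. The no-go pin's stand is alike; the two can swap places.
- fixture: Aluminium base fixed to the granite, 100 (x) x 170 (y) x 10 mm; origin at the centre of its underside, z up. A blue bracket is clamped rigidly on it: two level ears, 50 x 50 x 12 mm, one above the other, tops 84 and 42 mm above the granite (30 mm gap between them, 20 mm free below the lower one), joined by an upright web 14 mm thick on the -x side.
- datum (a point): Zero of the bracket's slot (red line on the base), at the height of the upper ear's top, axes as the fixture's. Both ears have a 13 mm through hole with 1 mm chamfer, exactly in line, vertical, 3 to 21 mm from this point along +y (0 in x); how far is not measured and varies. The pin enters within about 1 mm of the axis, else its tip stands on the ear's flat top. The clamp does not give.
- nogo_pin_grip (a point): Bystander: middle of the red square handle of the no-go pin (15 mm shaft, otherwise sized as the go pin), upright in its own fixed wooden stand. Does not fit the bracket; leave it.
- ring_center (a point): Bystander: centre of a loose steel ring gauge, 52 mm across, 20 mm high, with a 30 mm hole, lying flat. Leave it.
- block_center (a point): Bystander: middle of a loose aluminium stepped block, 50 x 36 x 32 mm, on the granite. Leave it.
Not all that is in view belongs to the job. Leave any purple, white or yellow look-alike of the part that bears go_pin_grip alone.

How it is judged:
By the outcome, as a careful person would: the job done as asked, in the order asked, and still so for the second after the job is handed in, with the robot touching nothing.
It also fails if it takes over 56 s, if anything falls off the work surface, if the arm or the gripper's body presses on something with over 40 N, if the wrist force passes 120 N, or if a joint passes its speed limit or range.

## Working session

There is one attempt and no reset: what is moved stays moved. The work goes in short steps, Python scripts to look and compute and a tool call to move; the robot and the scene stay as the last step left them, time stands still between calls to the robot, and variables do not carry over. Pictures are saved under pics/ and viewed, and the job is handed in when it is done.

Besides the shell and the picture viewer there is one more tool, called after "Request:" in YAML: its name, and indented under it one key for each argument. step_arm: Moves the arm, as the interface text tells. Its arguments: {"type":"object","properties":{"rows":{"type":"array"},"squeeze":{"type":"number"}},"required":["rows"]}

```bash
mkdir -p pics; ls
cat > h.py <<'E'
import numpy as np,cv2
from station import bot
def cam(n):
    i=bot.camera_info(n);K=np.array(i['camera_matrix']);R=cv2.Rodrigues(np.array(i['rvec'],float))[0];t=np.array(i['tvec'],float).ravel();return K,R,t
def world(n,d,c=None):
    K,R,t=c or cam(n);v,u=np.mgrid[:480,:640]
    P=np.stack([(u-K[0,2])/K[0,0]*d,(v-K[1,2])/K[1,1]*d,d],-1)
    return (P-t)@R
def proj(n,p,c=None):
    K,R,t=c or cam(n);q=K@(R@np.array(p,float)+t);return q[:2]/q[2]
E
python3 - <<'E'
from h import *
o=bot.get_obs();print(o)
for n in ('top','side'):
    p,d=bot.read_camera(n);cv2.imwrite(f'pics/{n}0.png',p[...,::-1]);np.save(f'{n}d.npy',d);np.save(f'{n}p.npy',p)
    ci=cam(n);print(n,-ci[1].T@ci[2])
    for l in ('go_pin_grip','go_pin_stand','fixture','nogo_pin_grip','ring_center','block_center','datum'):
        print(n,l,[(np.round(r['at'],4),round(r['score'],2)) for r in bot.recognise(n,l)])
print(bot.get_obs()['t'])
E
```

```text
pics
{'t': 0.0, 'q': array([-1.31912044,  0.47780181,  0.02233555,  1.55642186, -0.0115315 ,
        1.10922916, -0.08310228]), 'joint_vel': array([-0.00097727,  0.0012939 ,  0.00117112,  0.00050476, -0.00151224,
        0.00021524, -0.00101752]), 'joint_torque': array([ 2.72472889e-04, -5.96447682e+01,  1.60764076e+00, -2.81199396e+01,
        1.25049221e-02,  9.05635301e-03,  2.01999927e-05]), 'eef_pos': array([0.23744792, 0.63126424, 0.23033693]), 'tool_rot': array([-1.06569827e-04,  1.78914690e-01,  9.83864210e-01, -8.59716156e-04]), 'contact_force': array([-0.50305256,  0.75247316, -0.23962623]), 'torque': array([ 0.01400178, -0.01321111, -0.05220543]), 'gripper_width': 0.9984608723987995}
top [0.45575673 0.040456   0.99888612]
top go_pin_grip [(array([0.5075, 0.1445, 0.1234]), 0.78), (array([0.4216, 0.0781, 0.1181]), 0.76), (array([0.4368, 0.1488, 0.1234]), 0.73), (array([0.3618, 0.1705, 0.122 ]), 0.49)]
top go_pin_stand [(array([0.4348, 0.1493, 0.071 ]), 0.98)]
top fixture [(array([ 0.5635, -0.2126,  0.0072]), 0.91)]
top nogo_pin_grip [(array([0.4352, 0.1502, 0.1261]), 0.72), (array([0.6116, 0.1211, 0.1278]), 0.61)]
top ring_center [(array([0.4881, 0.2883, 0.0167]), 0.66)]
top block_center []
top datum [(array([ 0.563 , -0.2123,  0.0074]), 0.59)]
side [0.38225031 0.59180349 0.54185501]
side go_pin_grip [(array([0.4356, 0.1642, 0.1045]), 0.93), (array([0.362 , 0.1765, 0.0869]), 0.74), (array([0.4231, 0.0801, 0.0871]), 0.74), (array([0.5093, 0.1517, 0.0858]), 0.66)]
side go_pin_stand [(array([0.4292, 0.1841, 0.0608]), 0.57)]
side fixture [(array([ 0.5595, -0.1982,  0.011 ]), 0.68)]
side nogo_pin_grip [(array([0.6138, 0.1279, 0.0985]), 0.59)]
side ring_center [(array([0.4826, 0.2944, 0.0221]), 0.58)]
side block_center [(array([0.7579, 0.0795, 0.0179]), 0.74)]
side datum [(array([ 0.5606, -0.2028,  0.0102]), 0.78)]
0.8
```

View pics/top0.png

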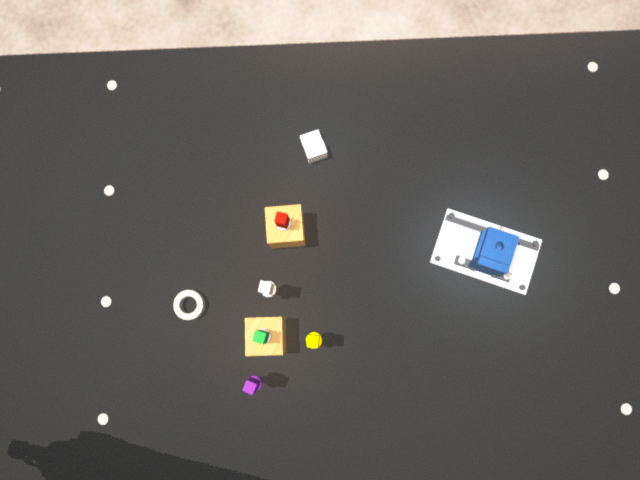

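View pics/side0.png

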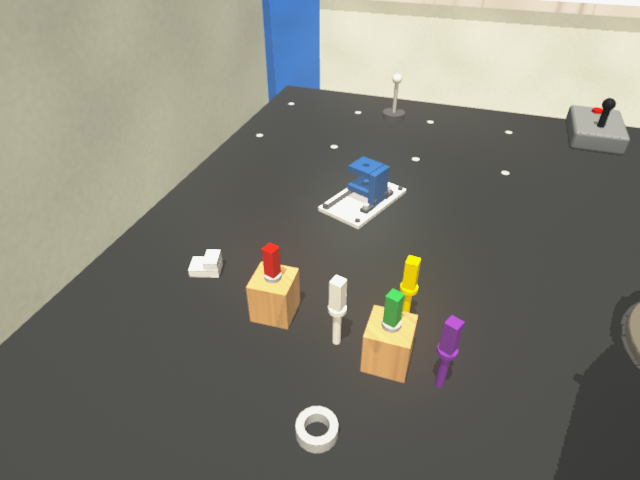

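```bash
cat > m.py <<'E'
from h import *
p=np.load('topp.npy');d=np.load('topd.npy');W=world('top',d)
hsv=cv2.cvtColor(p,cv2.COLOR_RGB2HSV)
def sel(lo,hi,s=120): return (hsv[...,0]>=lo)&(hsv[...,0]<=hi)&(hsv[...,1]>s)&(hsv[...,2]>40)&(d>0)
def rect(m,nm):
    q=W[m];print(nm,m.sum(),q.mean(0).round(4),cv2.minAreaRect((q[:,:2]*1000).astype(np.float32)))
g=sel(45,80)
print(np.percentile(W[g][:,2],[5,50,95]))
rect(g&(W[...,2]>.118),'green top')
for nm,(a,b) in dict(purple=(130,160),yellow=(22,33),red=(0,6)).items():
    m=sel(a,b)&(W[...,2]>.1);rect(m,nm)
m=(W[...,2]>.1)&(np.hypot(W[...,0]-.508,W[...,1]-.145)<.03);rect(m,'white')
for x,y,n in((.435,.149,'gostand'),(.612,.121,'nogostand')):
    m=(abs(W[...,2]-.07)<.006)&(np.hypot(W[...,0]-x,W[...,1]-y)<.06);rect(m,n)
b=sel(100,125);print('blue z',np.percentile(W[b][:,2],[5,50,95]))
near=(np.hypot(W[...,0]-.56,W[...,1]+.21)<.08)
ear=b&(abs(W[...,2]-.084)<.008)&near;rect(ear,'ear')
base=near*0+((abs(W[...,2]-.01)<.006)&(np.hypot(W[...,0]-.56,W[...,1]+.21)<.12)&(p.min(-1)>120));rect(base.astype(bool),'base')
c=p[195:305,420:555];cv2.imwrite('pics/fix.png',cv2.resize(c[...,::-1],None,fx=5.5,fy=5.5,interpolation=cv2.INTER_CUBIC))
c=p[270:400,230:340];cv2.imwrite('pics/pin.png',cv2.resize(c[...,::-1],None,fx=4.5,fy=4.5,interpolation=cv2.INTER_CUBIC))
E
python3 m.py
```

```text
[0.11134371 0.12418736 0.1271022 ]
green top 130 [0.435  0.1515 0.1244] ((434.9017028808594, 152.2743682861328), (17.21265411376953, 17.674236297607422), 73.04691314697266)
purple 159 [0.3609 0.1678 0.1177] ((360.7248840332031, 168.3668975830078), (17.699106216430664, 18.03169822692871), 65.42839050292969)
yellow 144 [0.4269 0.0718 0.1183] ((426.8426513671875, 72.41397094726562), (18.150005340576172, 16.574655532836914), 88.57377624511719)
red 144 [0.6152 0.1159 0.1217] ((616.347412109375, 116.58040618896484), (17.34662437438965, 16.49344825744629), 75.06486511230469)
white 153 [0.5104 0.1433 0.1173] ((510.7545166015625, 144.20436096191406), (18.696300506591797, 17.910888671875), 76.36882781982422)
gostand 1191 [0.4347 0.1518 0.0687] ((434.5302429199219, 152.29855346679688), (60.10532760620117, 60.12851333618164), 89.26934814453125)
nogostand 1066 [0.616  0.1163 0.0686] ((617.5935668945312, 116.98110961914062), (60.627235412597656, 60.40089797973633), 3.4551942348480225)
blue z [0.04098506 0.0827893  0.08568372]
ear 1193 [ 0.5612 -0.2247  0.083 ] ((561.4965209960938, -225.07534790039062), (50.235511779785156, 62.313167572021484), 68.3321304321289)
base 3804 [ 0.5713 -0.2205  0.0093] ((569.7880249023438, -226.18014526367188), (170.53927612304688, 101.70722198486328), 69.73837280273438)
```

View pics/fix.png

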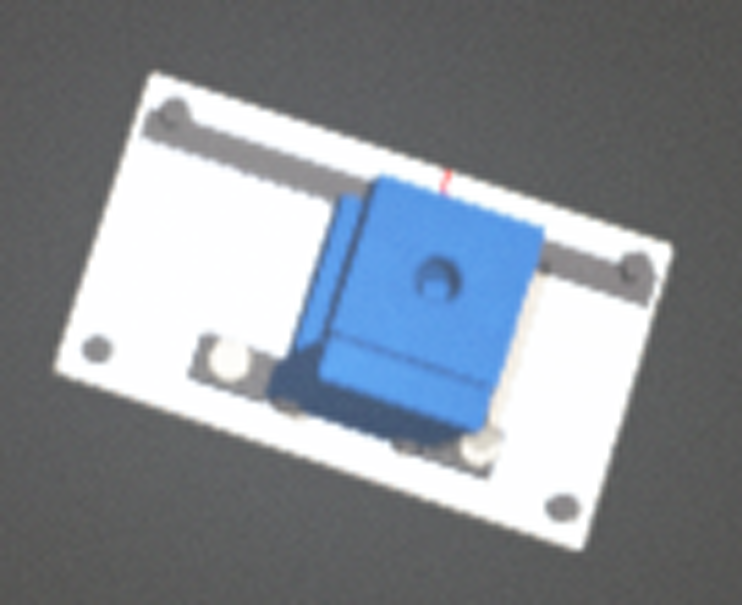

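View pics/pin.png

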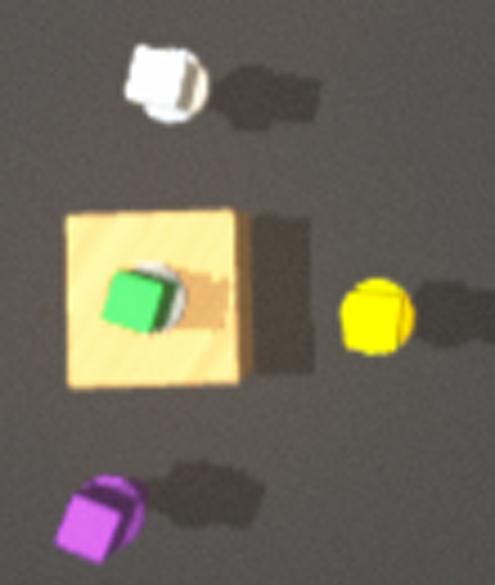

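```bash
cat >> h.py <<'E'
def ray(n,uv,z,c=None):
    K,R,t=c or cam(n);C=-R.T@t;r=R.T@np.linalg.solve(K,np.array([uv[0],uv[1],1.]));return C+r*(z-C[2])/r[2]
E
python3 - <<'E'
from h import *
f=lambda x,y,ox,oy,s:((x+.5)/s-.5+ox,(y+.5)/s-.5+oy)
F=lambda x,y:f(x,y,420,195,5.5)
print('bore',ray('top',F(438,278),.084))
print('ear',[ray('top',F(*a),.084).round(4) for a in((380,178),(545,230),(488,435),(322,380))])
print('base',[ray('top',F(*a),.010).round(4) for a in((150,70),(672,245),(583,550),(55,370))],'red',[ray('top',F(*a),.01).round(4) for a in((449,172),(445,190))])
G=lambda x,y:f(x,y,230,270,4.5)
print('greentop',[ray('top',G(*a),.126).round(4) for a in((120,267),(170,280),(154,334),(104,320))])
print('stand',[ray('top',G(*a),.070).round(4) for a in((66,214),(237,209),(239,384),(67,388))])
E
```

```text
bore [ 0.56872099 -0.22808085  0.084     ]
ear [array([ 0.5985, -0.2134,  0.084 ]), array([ 0.5819, -0.2597,  0.084 ]), array([ 0.5229, -0.2392,  0.084 ]), array([ 0.54  , -0.1929,  0.084 ])]
base [array([ 0.6468, -0.1641,  0.01  ]), array([ 0.5862, -0.3229,  0.01  ]), array([ 0.492 , -0.2883,  0.01  ]), array([ 0.5522, -0.1293,  0.01  ])] red [array([ 0.6113, -0.2555,  0.01  ]), array([ 0.6056, -0.2539,  0.01  ])]
greentop [array([0.4462, 0.156 , 0.126 ]), array([0.4415, 0.1392, 0.126 ]), array([0.4238, 0.1448, 0.126 ]), array([0.4288, 0.1615, 0.126 ])]
stand [array([0.4648, 0.1826, 0.07  ]), array([0.4652, 0.1212, 0.07  ]), array([0.4036, 0.1215, 0.07  ]), array([0.4036, 0.1827, 0.07  ])]
```

Request:
step_arm:
  rows: [20,-40,0,0,0.6,20,-40,0,0,0.6,20,-40,0,0,0.6,20,-40,0,0,0.6,20,-40,0,0,0.6,20,-40,0,0,0.6,20,-40,0,0,0.6,18,-40,0,0,0.6,15,-40,0,0,0.6,12,-40,0,0,0.6,0,0,0,0,0.6]
  squeeze: 40

```text
t: 1.9
eef_pos: [0.4245, 0.2257, 0.2316]
tool_rot: [0.0, 0.183, 0.983, -0.001]
contact_force: [-0.1, 0.6, 1.0]
gripper_width: 0.604
```

Run:
```python
from h import *
p,d=bot.read_camera('wrist');c=cam('wrist');cv2.imwrite('pics/w1.png',p[...,::-1])
print(bot.get_obs()['eef_pos'],-c[1].T@c[2],c[1])
W=world('wrist',d,c)
hsv=cv2.cvtColor(p,cv2.COLOR_RGB2HSV)
m=(hsv[...,0]>45)&(hsv[...,0]<80)&(hsv[...,1]>120)&(hsv[...,2]>40)&(d>0)&(abs(W[...,2]-.126)<.004)
q=W[m];print(m.sum(),q.mean(0),cv2.minAreaRect((q[:,:2]*1000).astype(np.float32)))
```

```text
[0.42362521 0.22897003 0.23161727] [0.35795531 0.2535512  0.37468714] [[ 3.57617975e-01  9.33867915e-01 -3.17587657e-04]
 [ 8.97377813e-01 -3.43550178e-01  2.76922979e-01]
 [ 2.58500378e-01 -9.93176311e-02 -9.60892066e-01]]
638 [0.43213469 0.15764474 0.12619548] ((433.7571105957031, 157.44432067871094), (17.21013069152832, 18.344017028808594), 70.76895904541016)
```

View pics/w1.png

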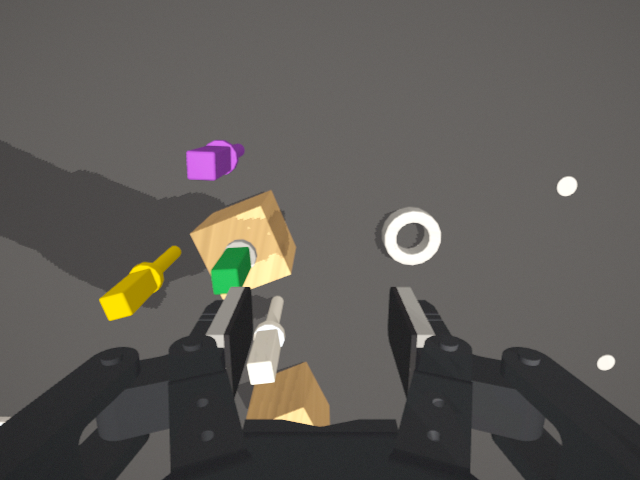

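Request:
step_arm:
  rows: [5,-38,-10,0.05,0.6,5,-37,-20,0.02,0.6,0,0,-20,0,0.6,0,0,0,0,0.6,0,0,0,0,0.6,0,0,0,0,0.6]

```text
t: 2.55
eef_pos: [0.4332, 0.1586, 0.1823]
tool_rot: [0.001, 0.143, 0.99, 0.001]
contact_force: [-0.4, 0.4, 0.1]
gripper_width: 0.595
```

Run:
```python
from h import *
print(bot.get_obs()['eef_pos'])
p,d=bot.read_camera('wrist');c=cam('wrist');cv2.imwrite('pics/w2.png',p[...,::-1])
o=bot.get_obs();print(o['eef_pos'],o['tool_rot'],o['joint_vel'])
W=world('wrist',d,c)
hsv=cv2.cvtColor(p,cv2.COLOR_RGB2HSV)
m=(hsv[...,0]>45)&(hsv[...,0]<80)&(hsv[...,1]>120)&(hsv[...,2]>40)&(d>0)&(abs(W[...,2]-.126)<.004)
q=W[m];print(m.sum(),q.mean(0),cv2.minAreaRect((q[:,:2]*1000).astype(np.float32)))
p,d=bot.read_camera('top');cv2.imwrite('pics/t2.png',p[...,::-1][220:460,130:430].repeat(2,0).repeat(2,1))
```

```text
[0.43316785 0.15857551 0.18229418]
[0.43317356 0.15839836 0.18228807] [6.73455799e-04 1.43334981e-01 9.89673756e-01 6.97435199e-04] [ 3.63851582e-03  8.53033719e-05  5.99274706e-03  5.05740815e-03
 -7.75234371e-04 -3.63411066e-03  3.16530902e-03]
1120 [0.43361339 0.1537082  0.1263316 ] ((434.400634765625, 153.4838104248047), (17.313262939453125, 18.021936416625977), 72.62356567382812)
```

View pics/w2.png

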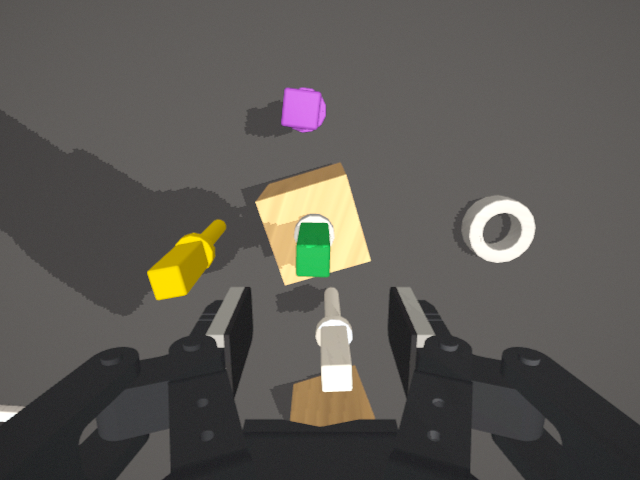

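Request:
step_arm:
  rows: [1,-6,-30,0,0.6,0,0,-30,0,0.6,0,0,-20,0,0.6,0,0,-10,0,0.6,0,0,-7,0,0.6,0,0,0,0,0.6,0,0,0,0,0.6]

```text
t: 3.35
eef_pos: [0.4343, 0.1512, 0.0851]
tool_rot: [0.001, 0.144, 0.99, 0.0]
contact_force: [-0.0, 0.2, -0.1]
gripper_width: 0.601
```

Run:
```python
from h import *
p,d=bot.read_camera('wrist');cv2.imwrite('pics/w3.png',p[...,::-1])
o=bot.get_obs();print(o['eef_pos'],o['contact_force'])
```

```text
[0.43433634 0.15120083 0.08516312] [-0.65249799  0.40938412  0.38218476]
```

View pics/w3.png

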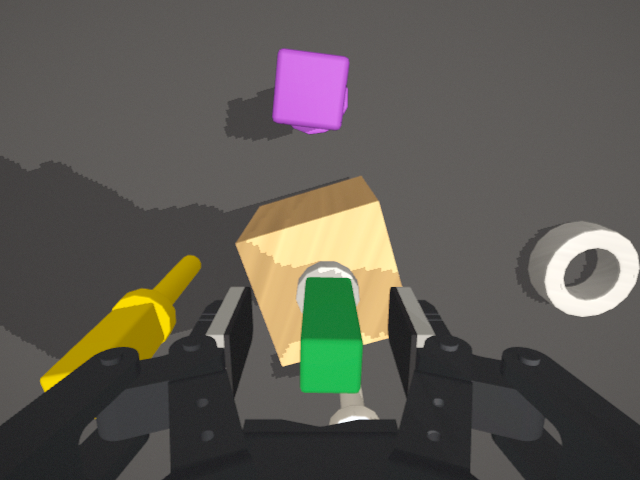

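Request:
step_arm:
  rows: [1,3,0,0,0.6,0,0,0,0,0.6,0,0,0,0,0.2,0,0,0,0,0.1,0,0,0,0,0.1,0,0,0,0,0.1,0,0,0,0,0.1,0,0,0,0,0.1]
  squeeze: 50

```text
t: 4.2
eef_pos: [0.4347, 0.1538, 0.0845]
tool_rot: [-0.0, 0.144, 0.99, 0.0]
contact_force: [-1.5, -0.9, 5.2]
gripper_width: 0.206
```

Run:
```python
from h import *
p,d=bot.read_camera('wrist');cv2.imwrite('pics/w4.png',p[...,::-1])
o=bot.get_obs();print(o['eef_pos'],o['tool_rot'],o['contact_force'],o['gripper_width'])
```

```text
[0.43470329 0.15381892 0.08446951] [2.20270303e-05 1.44414924e-01 9.89517218e-01 6.09175443e-05] [-1.65865085  0.07916633  6.04468406] 0.20573412644693584
```

View pics/w4.png

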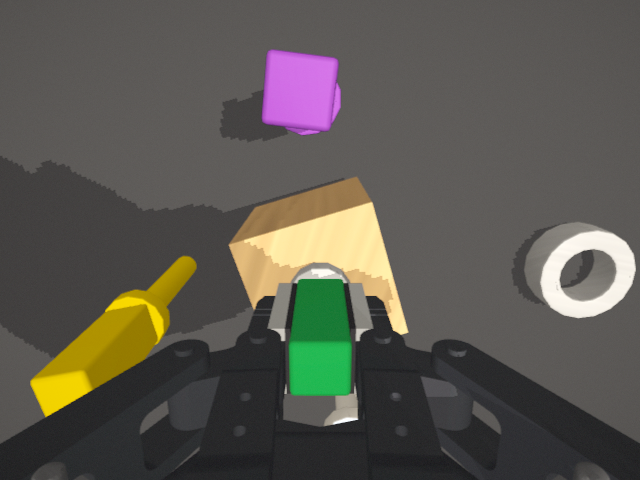

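Request:
step_arm:
  rows: [0,0,5,0,0.1,0,0,10,0,0.1,0,0,15,0,0.1,0,0,20,0,0.1,0,0,20,0,0.1,0,0,20,0,0.1,0,0,30,0,0.1,0,0,30,0,0.1,0,0,0,0,0.1,0,0,0,0,0.1]
  squeeze: 80

```text
t: 5.25
eef_pos: [0.4347, 0.1538, 0.2349]
tool_rot: [0.0, 0.144, 0.99, 0.001]
contact_force: [-0.8, -0.2, -1.3]
gripper_width: 0.198
```

Run:
```python
from h import *
o=bot.get_obs();print(o['eef_pos'],o['tool_rot'],o['contact_force'],o['gripper_width'])
p,d=bot.read_camera('side');cv2.imwrite('pics/s5.png',p[...,::-1])
```

```text
[0.43465153 0.15378466 0.23485349] [4.78755718e-04 1.44407182e-01 9.89518108e-01 5.01211628e-04] [-0.82460893 -0.20077811 -1.31184938] 0.19805605956276445
```

View pics/s5.png

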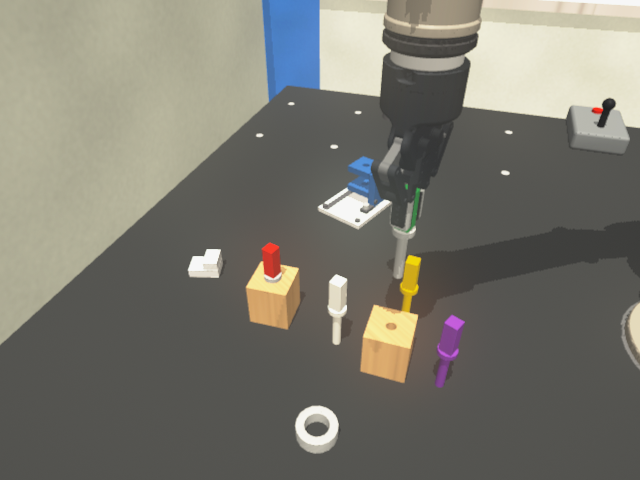

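Request:
step_arm:
  rows: [17,-34,0,0,0.1,17,-34,0,0,0.1,17,-34,0,0,0.1,17,-34,0,0,0.1,17,-34,0,0,0.1,17,-34,0,0,0.1,17,-34,0,0,0.1,17,-34,0,0,0.1,17,-34,0,0,0.1,17,-34,0,0,0.1,17,-34,0,0,0.1,17,-30,0,0,0.1]

```text
t: 6.5
eef_pos: [0.638, -0.2519, 0.2321]
tool_rot: [-0.002, 0.145, 0.989, -0.0]
contact_force: [0.5, -0.2, -1.4]
gripper_width: 0.198
```

Request:
step_arm:
  rows: [0,0,0,0,0.1,0,0,0,0,0.1,0,0,0,0,0.1,0,0,0,0,0.1]

```text
t: 6.9
eef_pos: [0.6384, -0.2484, 0.2338]
tool_rot: [-0.001, 0.144, 0.99, 0.001]
contact_force: [0.1, -0.1, -0.5]
gripper_width: 0.197
```

Run:
```python
from h import *
o=bot.get_obs();print(o['t'],o['eef_pos'],o['tool_rot'],o['contact_force'],o['gripper_width'])
p,d=bot.read_camera('wrist');c=cam('wrist');np.save('w6.npy',p);np.save('w6d.npy',d);np.savez('c6.npz',K=c[0],R=c[1],t=c[2]);cv2.imwrite('pics/w6.png',p[...,::-1])
```

```text
6.9 [ 0.63839262 -0.24842985  0.23377083] [-5.79836194e-04  1.43501630e-01  9.89649770e-01  5.28587126e-04] [ 0.08740488 -0.10727419 -0.45549987] 0.19679650009160485
```

View pics/w6.png

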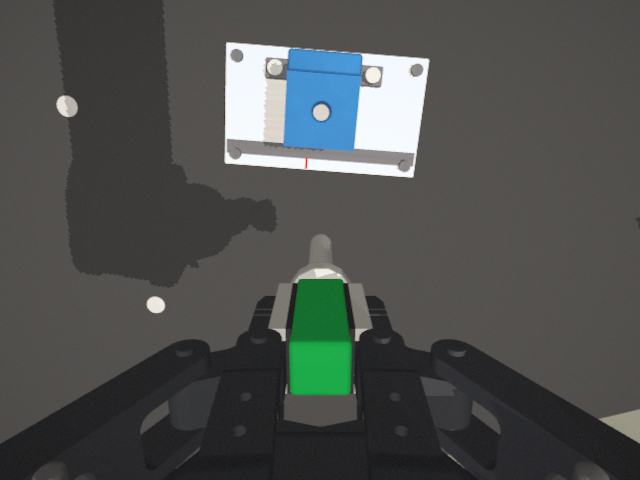

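Run:
```python
from h import *
p=np.load('w6.npy');z=np.load('c6.npz');c=(z['K'],z['R'],z['t'])
cr=p[90:135,295:347];cv2.imwrite('pics/b6.png',cv2.resize(cr[...,::-1],None,fx=10,fy=10,interpolation=cv2.INTER_CUBIC))
cr=p[220:270,290:350];cv2.imwrite('pics/tip6.png',cv2.resize(cr[...,::-1],None,fx=10,fy=10,interpolation=cv2.INTER_CUBIC))
hsv=cv2.cvtColor(p,cv2.COLOR_RGB2HSV);m=((hsv[...,0]>100)&(hsv[...,0]<125)&(hsv[...,1]>120)).astype(np.uint8)
# blob not bright blue within
s=np.zeros_like(m);s[98:128,305:337]=1-m[98:128,305:337]
n,l,st,ce=cv2.connectedComponentsWithStats(s);print(st,ce)
for u in((321,112),(320.5,112.5)):print(ray('wrist',u,.084,c))
print('tip proj of tcp axis',proj('wrist',[.6384,-.2484,.1553],c), proj('wrist',[.569,-.226,.084],c))
```

```text
[[     0      0    640    480 306953]
 [   312    103     18     18    247]] [[319.49903405 239.60278284]
 [320.70040486 111.76923077]]
[ 0.5692879  -0.22795903  0.084     ]
[ 0.56950735 -0.22838398  0.084     ]
tip proj of tcp axis [321.33036263 242.61836415] [323.60510042 110.74118005]
```

View pics/b6.png

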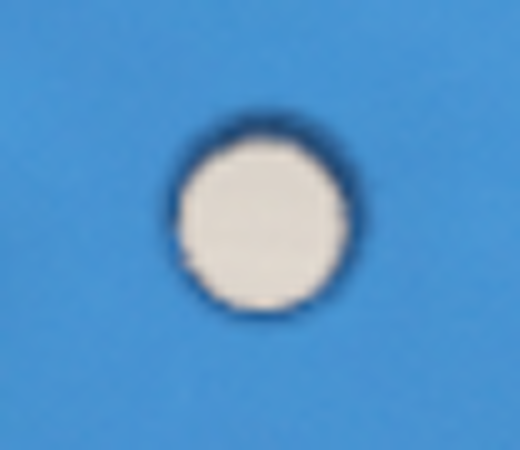

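View pics/tip6.png

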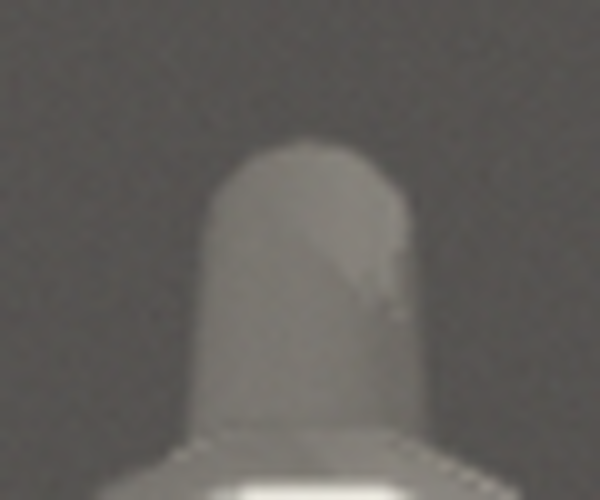

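Request:
step_arm:
  rows: [-25,8,-5,0,0.1,-25,8,-15,0,0.1,-19,4.6,-20,0,0.1,0,0,-15,0,0.1,0,0,-5,0,0.1,0,0,0,0,0.1,0,0,0,0,0.1,0,0,0,0,0.1,0,0,0,0,0.1]

```text
t: 7.85
eef_pos: [0.5703, -0.2299, 0.1749]
tool_rot: [0.001, 0.144, 0.99, -0.0]
contact_force: [0.5, -0.1, -0.5]
gripper_width: 0.2
```

Run:
```python
from h import *
o=bot.get_obs();print(o['t'],o['eef_pos'],o['tool_rot'],o['contact_force'],o['torque'])
p,d=bot.read_camera('side');cv2.imwrite('pics/s7.png',cv2.resize(p[60:260,260:500][...,::-1],None,fx=3,fy=3,interpolation=cv2.INTER_CUBIC))
p,d=bot.read_camera('wrist');cv2.imwrite('pics/w7.png',p[...,::-1])
```

```text
7.85 [ 0.57033297 -0.22990047  0.17492225] [ 6.08028337e-04  1.44399029e-01  9.89519344e-01 -1.40146786e-04] [ 0.51629741 -0.09657354 -0.48397779] [-0.01091567 -0.05828551 -0.00628497]
```

View pics/s7.png

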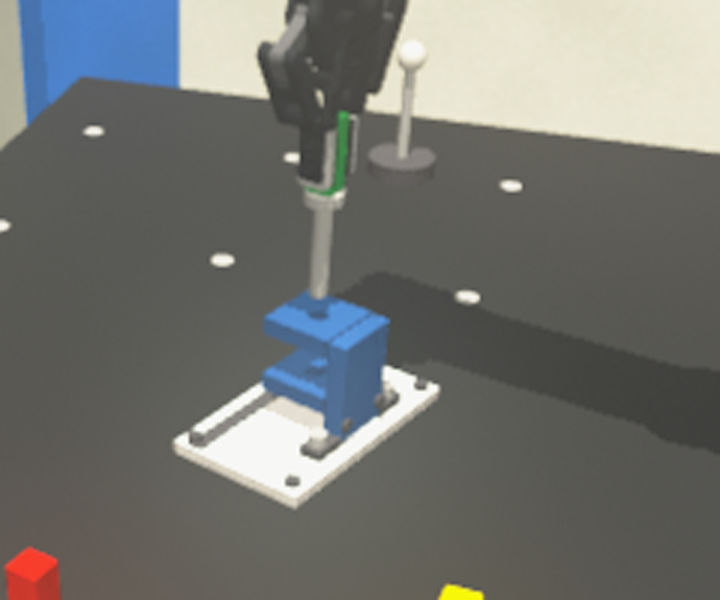

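View pics/w7.png

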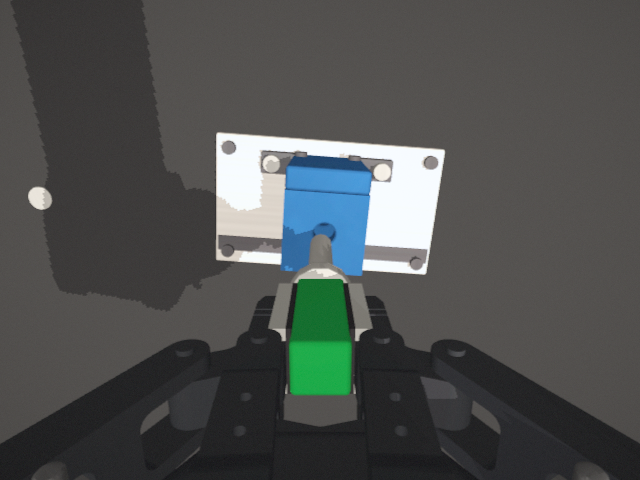

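Request:
step_arm:
  rows: [-1.3,2.1,-4,0,0.1,0,0,-3,0,0.1,0,0,-2,0,0.1,0,0,0,0,0.1,0,0,0,0,0.1,0,0,0,0,0.1]

```text
t: 8.55
eef_pos: [0.5684, -0.2276, 0.1654]
tool_rot: [0.0, 0.144, 0.99, -0.0]
contact_force: [0.3, -0.2, -2.1]
gripper_width: 0.198
```

Request:
step_arm:
  rows: [0,0,-1,0,0.1,0,0,-1,0,0.1,0,0,-1,0,0.1,0,0,0,0,0.1]

```text
t: 8.95
eef_pos: [0.5682, -0.2275, 0.1621]
tool_rot: [-0.0, 0.144, 0.99, 0.0]
contact_force: [-0.2, -0.8, -2.0]
gripper_width: 0.201
```

Request:
step_arm:
  rows: [0,0,-0.5,0,0.1,0,0,-0.5,0,0.1,0,0,0,0,0.1]

```text
t: 9.25
eef_pos: [0.5683, -0.2275, 0.1613]
tool_rot: [-0.0, 0.144, 0.99, 0.0]
contact_force: [1.3, 0.0, -1.8]
gripper_width: 0.2
```

No contact yet at nominal touch height; continue in small steps.

Request:
step_arm:
  rows: [0,0,-0.5,0,0.1,0,0,-0.5,0,0.1,0,0,0,0,0.1]

```text
t: 9.55
eef_pos: [0.5683, -0.2275, 0.1602]
tool_rot: [-0.0, 0.144, 0.99, 0.0]
contact_force: [0.6, 0.3, -1.5]
gripper_width: 0.199
```

Request:
step_arm:
  rows: [0,0,-0.5,0,0.1,0,0,-0.5,0,0.1,0,0,0,0,0.1]

```text
t: 9.85
eef_pos: [0.5683, -0.2275, 0.1592]
tool_rot: [-0.0, 0.144, 0.99, 0.0]
contact_force: [-0.5, 0.2, -0.1]
gripper_width: 0.2
```

Request:
step_arm:
  rows: [0,0,-1,0,0.1,0,0,-1,0,0.1,0,0,0,0,0.1]

```text
t: 10.15
eef_pos: [0.5683, -0.2274, 0.1571]
tool_rot: [-0.0, 0.144, 0.99, 0.0]
contact_force: [0.4, 0.6, -1.4]
gripper_width: 0.199
```

Request:
step_arm:
  rows: [0,0,-1,0,0.1,0,0,-1,0,0.1,0,0,0,0,0.1]

```text
t: 10.45
eef_pos: [0.5683, -0.2275, 0.1551]
tool_rot: [-0.0, 0.144, 0.99, 0.0]
contact_force: [-0.6, 0.5, 0.3]
gripper_width: 0.2
```

Request:
step_arm:
  rows: [0,0,-2,0,0.1,0,0,-2,0,0.1,0,0,-2,0,0.1,0,0,0,0,0.1]

```text
t: 10.85
eef_pos: [0.5681, -0.2274, 0.1489]
tool_rot: [-0.0, 0.144, 0.99, 0.0]
contact_force: [0.5, -0.5, -1.1]
gripper_width: 0.197
```

Request:
step_arm:
  rows: [0,0,-3,0,0.1,0,0,-3,0,0.1,0,0,-3,0,0.1,0,0,-3,0,0.1,0,0,-3,0,0.1,0,0,-3,0,0.1,0,0,-3,0,0.1,0,0,-3,0,0.1,0,0,0,0,0.1]

```text
t: 11.75
eef_pos: [0.5681, -0.2274, 0.1248]
tool_rot: [-0.0, 0.144, 0.99, 0.0]
contact_force: [-0.4, -0.7, -0.5]
gripper_width: 0.199
```

Request:
step_arm:
  rows: [0,0,-1,0,0.1,0,0,-1,0,0.1,0,0,-1,0,0.1,0,0,0,0,0.1]

```text
t: 12.15
eef_pos: [0.5683, -0.2275, 0.1222]
tool_rot: [-0.0, 0.144, 0.99, 0.0]
contact_force: [0.1, 0.4, -1.5]
gripper_width: 0.198
```

Request:
step_arm:
  rows: [0,0,-1,0,0.1,0,0,-1,0,0.1,0,0,-1,0,0.1,0,0,0,0,0.1]

```text
t: 12.55
eef_pos: [0.5683, -0.2275, 0.1191]
tool_rot: [-0.0, 0.144, 0.99, 0.0]
contact_force: [-0.5, 0.7, -1.3]
gripper_width: 0.204
```

Request:
step_arm:
  rows: [0,0,-1,0,0.1,0,0,-1,0,0.1,0,0,-1,0,0.1,0,0,0,0,0.1]

```text
t: 12.95
eef_pos: [0.5682, -0.2274, 0.1161]
tool_rot: [-0.0, 0.144, 0.99, 0.0]
contact_force: [-0.5, 0.2, -1.5]
gripper_width: 0.202
```

Request:
step_arm:
  rows: [0,0,-2,0,0.1,0,0,-2,0,0.1,0,0,-2,0,0.1,0,0,-2,0,0.1,0,0,-2,0,0.1,0,0,-2,0,0.1,0,0,-1,0,0.1,0,0,0,0,0.1]

```text
t: 13.75
eef_pos: [0.5682, -0.2274, 0.1031]
tool_rot: [-0.0, 0.144, 0.99, 0.0]
contact_force: [-0.1, -0.6, -1.6]
gripper_width: 0.201
```

Request:
step_arm:
  rows: [0,0,-1,0,0.1,0,0,-1,0,0.1,0,0,0,0,0.1]

```text
t: 14.05
eef_pos: [0.5683, -0.2275, 0.1012]
tool_rot: [-0.0, 0.144, 0.99, 0.0]
contact_force: [-0.1, 0.0, -1.5]
gripper_width: 0.2
```

Request:
step_arm:
  rows: [0,0,-0.5,0,0.1,0,0,-0.5,0,0.1,0,0,0,0,0.1]

```text
t: 14.35
eef_pos: [0.5683, -0.2275, 0.1002]
tool_rot: [-0.0, 0.144, 0.99, 0.0]
contact_force: [-0.4, -0.5, -1.4]
gripper_width: 0.203
```

Request:
step_arm:
  rows: [0,0,-0.5,0,0.1,0,0,-0.5,0,0.1,0,0,0,0,0.1]

```text
t: 14.65
eef_pos: [0.5683, -0.2275, 0.0992]
tool_rot: [-0.0, 0.144, 0.99, 0.0]
contact_force: [-0.4, 0.8, -0.4]
gripper_width: 0.199
```

Request:
step_arm:
  rows: [0,0,-0.5,0,0.1,0,0,0,0,0.1]

```text
t: 14.85
eef_pos: [0.5683, -0.2275, 0.0987]
tool_rot: [-0.0, 0.144, 0.99, 0.0]
contact_force: [0.6, -0.1, -1.1]
gripper_width: 0.199
```

Request:
step_arm:
  rows: [0,0,-0.5,0,0.1,0,0,0,0,0.1]

```text
t: 15.05
eef_pos: [0.5684, -0.2275, 0.0986]
tool_rot: [0.0, 0.144, 0.99, 0.0]
contact_force: [-1.3, 0.3, 3.1]
gripper_width: 0.199
```

Request:
step_arm:
  rows: [0,0,-0.3,0,0.1,0,0,0,0,0.1]

```text
t: 15.25
eef_pos: [0.5684, -0.2275, 0.0986]
tool_rot: [0.0, 0.144, 0.99, 0.0]
contact_force: [-1.7, 1.9, 6.5]
gripper_width: 0.201
```

Request:
step_arm:
  rows: [0,0,0,0,0.22,0,0,0,0,0.26,0,0,0,0,0.32,0,0,0,0,0.4,0,0,0,0,0.5,0,0,0,0,0.6,0,0,0,0,0.6,0,0,0,0,0.6]

```text
t: 16.05
eef_pos: [0.5684, -0.2275, 0.098]
tool_rot: [0.0, 0.144, 0.99, 0.0]
contact_force: [-0.1, -0.2, 0.2]
gripper_width: 0.598
```

Run:
```python
from h import *
o=bot.get_obs();print(o['t'],o['eef_pos'],o['contact_force'],o['gripper_width'])
p,d=bot.read_camera('wrist');cv2.imwrite('pics/w8.png',p[...,::-1])
```

```text
16.05 [ 0.56837121 -0.22752101  0.0980179 ] [-0.12482492 -0.2154952   0.24274331] 0.5984794060417434
```

View pics/w8.png

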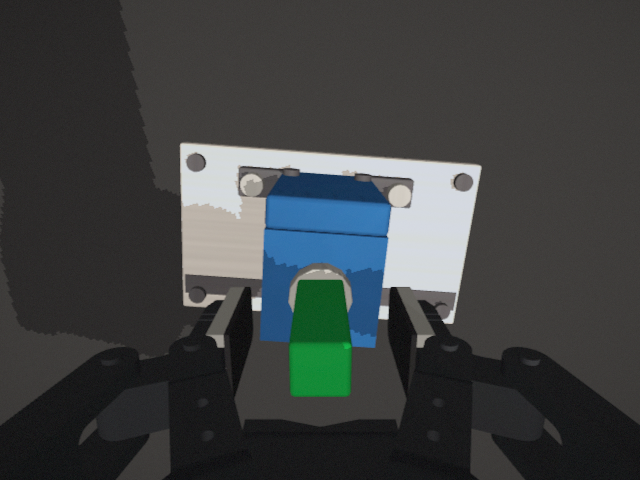

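Fingers are clear on both sides of the handle (col 320, pads at 235/405). Back off straight up and aside.

Request:
step_arm:
  rows: [0,0,10,0,0.6,0,0,20,0,0.6,0,0,30,0,0.6,0,0,40,0,0.6,0,0,40,0,0.6,0,-30,0,0,0.6,0,-40,0,0,0.6,0,-40,0,0,0.6,0,0,0,0,0.6,0,0,0,0,0.6,0,0,0,0,0.6]

```text
t: 17.2
eef_pos: [0.5687, -0.3363, 0.2382]
tool_rot: [0.0, 0.144, 0.99, 0.0]
contact_force: [0.3, 0.6, 0.2]
gripper_width: 0.602
```

Run:
```python
from h import *
o=bot.get_obs();print(o['t'],o['eef_pos'],o['contact_force'])
p,d=bot.read_camera('side');a=p
cv2.imwrite('pics/s9.png',p[...,::-1])
cv2.imwrite('pics/s9z.png',cv2.resize(p[60:260,260:500][...,::-1],None,fx=3,fy=3,interpolation=cv2.INTER_CUBIC))
p,d=bot.read_camera('top');cv2.imwrite('pics/t9.png',p[...,::-1])
W=world('top',d);hsv=cv2.cvtColor(p,cv2.COLOR_RGB2HSV)
m=(hsv[...,0]>45)&(hsv[...,0]<80)&(hsv[...,1]>120)&(hsv[...,2]>40)&(d>0)
q=W[m];print(m.sum(),q.mean(0),np.percentile(q[:,2],[5,50,90,95]))
```

```text
17.2 [ 0.56873594 -0.33628568  0.23818479] [0.27869636 0.62943598 0.22446978]
150 [ 0.5676981  -0.22811844  0.13792827] [0.13425819 0.13895138 0.14112564 0.14158642]
```

View pics/s9z.png

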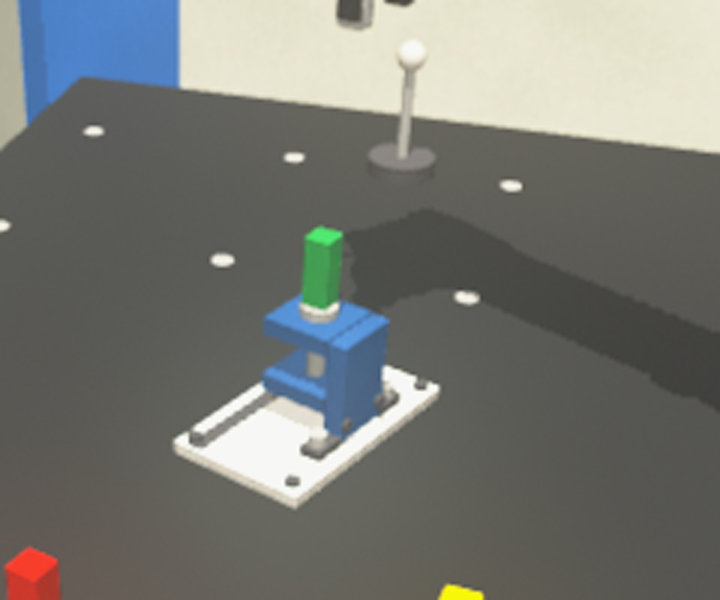

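View pics/t9.png

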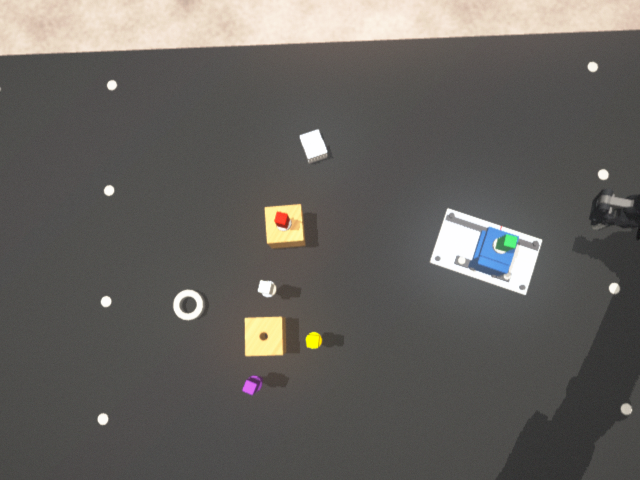

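The pin is seated: its shaft shows between the ears, the collar sits on the upper ear, and the handle top is near z = 0.140 as expected. The other objects are where they were.

```bash
python3 -c "
from station import bot
print(bot.hand_in())"
```

```text
the job is handed in; nothing more can be done
None
```

The go pin is through both ears of the blue bracket with its collar resting on the upper ear. I let go, backed off and handed in at about 17 s.

- **Finding the bore:** I located it in the top and wrist pictures, which agreed to about 1 mm. I then came down in steps of 0.5–1 mm. The tip entered on the first try, so no sideways search by touch was needed. The highest force I read was about 6.5 N, when the collar seated.
- **Final checks:**
  - The collar met the ear at a tool height of 98.6 mm, against 98.5 mm expected.
  - The handle top reads 139–141 mm, against 140 mm expected.
  - The shaft is visible between the ears.
  - The red pin, ring gauge, block and look-alikes appear unmoved in the top picture.
  - The arm is clear and reads no contact.
- **Disagreement:** The cameras placed the pin at first 2–5 mm apart from each other. I corrected this by about 3 mm before closing the grip.

No check failed.

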